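# Press the glued model wheel home with the hand stamp

### The job

A glued model wheel is waiting in the press. Take the red-gripped stamp from its holder, set its flat foot squarely on the yellow sprung plate and push straight down until the plate bottoms out level on the wheel; keep it pressed there with about 18 newtons for a good second, and never more than 25 or the wheel is crushed. Then stand the stamp upright in its holder again and leave everything else where it is.

Things in the scene. Friction and masses are not known exactly. Their poses are not given: they have to be found in the camera images.
- stamp: press stamp, loose, 0.13 to 0.24 kg, 76 mm tall, upright in the holder. Origin: centre of its flat underside, z up its axis. Aluminium foot 40 mm across, z 0 to 10 mm; steel neck 18 mm (collar 25 mm), z to 26; red square grip 24x24 mm, sides along its x and y, z 26 to 76. Grip it firmly on two parallel flats, fingertips at z about 33 mm, and it will not tip in the fingers.
- press: wheel-gluing press, fixed to the table: dark flange 100 mm across, 8 mm thick; blue round housing 84 mm across, rim 34 mm above the table, bore 66 mm, in which the yellow plate slides on the same axis. Origin: centre of its underside, z up. The glued wheel lies unseen under the plate.
- plate_top (a point): centre of the top of the yellow round pressure plate (60 mm across, 43 mm steel disc in its middle); z is the face's normal. It rises out of the housing, top 50 mm above the table when fully up. At the start it is cocked by up to 0.17 rad on a rocking mount with friction (0.04 N m) that keeps its tilt; a level stamp pushed down on it turns it level.
- press_depth (a joint): how far the plate is pushed down, m: 0 fully up; 0 to 3 mm at the start. Spring and friction collar oppose: it moves at 8 to 9 N, later up to 11 N, and stays where pushed. It bottoms out on the wheel at an unknown depth of 7 to 14 mm (wheels differ in thickness); there the force rises steeply within about 1 mm, and at 14 N or more it is surely home.
- holder: round wooden holder of the stamp, fixed to the table, 80 mm across and 16 mm tall, with a flat-floored round recess 48 mm across and 8 mm deep. Origin: centre of its underside; z up.
- holder_seat (a point): centre of the floor of the holder's recess, 8 mm above the table; the stamp's underside stands here, at the start and at the end. z up.
- car_white: bystander: white and red model car, 55x109x43 mm; origin at the centre of its underside
- tyre_stack_a: bystander: stack of three red and white model tyres, 37 mm across, 36 mm tall; origin at the centre of its underside
- cone_0: bystander: orange model traffic cone, 26x26x30 mm; origin at the centre of its underside
- glue_bottle: bystander: small white glue bottle with a red cap, 31 mm across, 86 mm tall; origin at the centre of its underside
- pliers_blue: bystander: pliers with blue handles, lying, 50x143x13 mm; origin at the centre of its underside

How it is judged:
By the outcome, as a careful person would: the job done as asked, in the order asked, and still so for the second after the job is handed in, with the robot touching nothing.
It also fails if it takes over 72 s, if anything falls off the work surface, if the arm or the gripper's body presses on something with over 40 N, if the wrist force passes 120 N, or if a joint passes its speed limit or range.

### The arm

A 6-joint arm with a two-finger parallel gripper is mounted at the origin on the work surface; the furniture and walls round the work are solid. World frame = base frame: x ahead of the robot, y to its left, z up, the work surface at z = 0. Lengths are in m, angles in rad, forces in N, time in s.
With the tool pointing down it reaches from about 0.3 to 0.875 m from the base axis. Payload 6.4 kg.
Tool frame: the origin (TCP) lies at the very end of the fingers, on their centre line; the grasp point (between the pads) lies 19 mm behind it; z points along the fingers, y is the line along which they close (so a half turn about z gives the same grasp; the last joint's range is limited). The gripper opens to 85 mm and grips with 20 to 120 N. Pads are 22 mm wide; open, the fingers measure 114 mm over their backs; the gripper's body (76 mm by 85 mm) begins 54 mm behind the grasp point. The pads swing forward as they close: fully open they stand 13 mm farther back than shut.
Start: joints at [-1.396, 0.181, 1.607, -0, 1.354, -0.206], TCP at [0.214, -0.534, 0.231] pointing down, gripper open.
Joint ranges: [-2.99, 2.99], [-0.89, 2.07], [0.3, 2.58], [-1.14, 4.28], [0, 2.63], [-3.12, 3.12]. Speed limits (rad/s): [2.57, 2.57, 3.01, 3.14, 3.14, 3.14].

### API

Orientations are given as a unit quaternion [w, x, y, z].
In Python, from bench import ctrl gives the robot as it stands.
- The arm moves only by the tool jog_arm, never from a script. Its argument "series" is a list that holds one entry, the list of rows, each a list of 7 numbers: the shift along the tool's x, y, z in mm, then the turn, a rotation vector about the tool's x, y, z in rad, then the finger opening in mm, from 0 to 85.4. In form: [[[tx, ty, tz, rx, ry, rz, gripper], ...]]. A call has exactly 10 rows; each row shifts and turns the commanded pose from where the row before left it, along the tool's axes as they then stand; what a row does not reach is not made up. A row lasts 1/10 s, in which the tool goes at most 50 mm and 8.59 degrees, less where a joint would pass 70% of its speed; a pose out of reach is approached as far as the arm can. A call with a gripper value outside its range is refused whole. The fingers move at their own pace and stop on an object; the grip force is fixed at half the most. Time passes only in rows, so rows that do not move let the fingers close, or fill a call up. It gives the time, the measured TCP pose, the force, the opening and the grip force at its end, in the units of the state.
- ctrl.get_obs(): the state, without advancing time (a new reading comes with each control period).
- ctrl.camera(name): name is "scene" or "side" or "wrist"; returns a dict with "frame" (400x640x3 uint8, blue, green, red), "z_map" (400x640 float32, m along the optical axis (not along the pixel's ray), 0 where there is no reading), "fx", "fy", "cx", "cy" (pixels), "k1" (the pictures are not rectified: a ray, as slopes to the right and down, at radius r is drawn at 1 + k1 r^2 times it, then the intrinsics apply), "xyz" and "rotation" of the camera in the world. Camera axes: x right, y down, z forward; pixel columns grow to the right and rows downward; lengths in m; the calibration is good to about 2 mm. A picture is of the moment at which its call begins.
- ctrl.hand_in(): hands the job in; it is judged then, once.
The state is a dict: "time_s": time; "q": joint angles; "dq": joint speeds; "joint_efforts": joint torques, N m; "eef_pos": TCP position; "eef_rot": TCP orientation; "wrist_force": force on the tool from outside, world axes, zero at the start; "torque": the same for the moment, N m; "opening": opening from 0.0 (shut) to 1.0 (fully open); "grasp_force": force on a finger pad.
Only numpy, scipy, OpenCV 4.12 (cv2) and the standard library are available. Lean on these libraries where they do the work, as an engineer would, in place of code of your own. Each camera call takes 0.05 s, during which the arm holds its last target. There are 200 camera calls.

## Working session

There is one attempt and no reset: what is moved stays moved. The work goes in short steps, Python scripts to look and compute and a tool call to move; the robot and the scene stay as the last step left them, time stands still between calls to the robot, and variables do not carry over. Pictures are saved under pics/ and viewed, at most 10 in all, crops included, and the job is handed in when it is done.

Besides the shell and the picture viewer there is one more tool, called after "Emit:" in YAML: its name, and indented under it one key for each argument. jog_arm: Moves the arm, as the interface text tells. Its arguments: {"type":"object","properties":{"series":{"type":"array"}},"required":["series"]}

```bash
mkdir -p pics; ls
cat > h.py <<'E'
import numpy as np, cv2
from bench import ctrl
def cloud(c):
    # world xyz for each pixel from the depth map
    z=c["z_map"]; K=np.array([[c["fx"],0,c["cx"]],[0,c["fy"],c["cy"]],[0,0,1.]])
    v,u=np.mgrid[0:z.shape[0],0:z.shape[1]]
    p=cv2.undistortPoints(np.stack([u,v],-1).reshape(-1,1,2).astype(np.float64),K,np.array([c["k1"],0,0,0.])).reshape(z.shape+(2,))
    P=np.dstack([p[...,0]*z,p[...,1]*z,z])
    P=P@np.array(R(c)).T+np.array(c["xyz"]); P[z==0]=np.nan
    return P
def R(c):
    r=np.array(c["rotation"])
    if r.shape==(3,3): return r
    from scipy.spatial.transform import Rotation as Ro
    return Ro.from_quat([r[1],r[2],r[3],r[0]]).as_matrix()
E
python3 - <<'E'
from h import *
ims=[]
for n in ["scene","side","wrist"]:
    c=ctrl.camera(n); cv2.imwrite(f"pics/{n}0.png",c["frame"]); np.save(f"{n}0.npy",cloud(c)); print(n,c["xyz"],c["rotation"],c["fx"],c["k1"])
print(ctrl.get_obs())
E
```

```text
pics
scene [0.26491721 0.44940728 0.72508915] [ 0.11593733 -0.27459574  0.89014155 -0.34467917] 399.57057198070817 -0.007283643718169564
side [ 0.62438407 -0.89202576  0.41622375] [-0.55210551  0.83362712  0.01093343 -0.01121573] 417.6220971980732 -0.06405911493638292
wrist [ 0.27806059 -0.5071853   0.37324127] [ 0.11443794  0.82003976 -0.55521178 -0.07860424] 302.62200902400593 -0.03117496297101483
{'time_s': 0.15, 'q': array([-1.39629679e+00,  1.81416503e-01,  1.60775947e+00,  4.28566234e-06,
        1.35378685e+00, -2.06294535e-01]), 'dq': array([ 0.00124124, -0.00173932, -0.00214183, -0.00299937, -0.00107164,
       -0.0009288 ]), 'joint_efforts': array([-1.04167691e-04, -4.45262539e+01, -3.51694858e+01, -3.55654547e-04,
        5.81491564e-03,  5.15860634e-06]), 'eef_pos': array([ 0.21365038, -0.53338883,  0.23057428]), 'eef_rot': array([-6.84962904e-04,  9.81929031e-01,  1.89248271e-01,  1.29826357e-05]), 'wrist_force': array([-0.28047312, -0.48899838, -0.42005142]), 'torque': array([ 0.00495735,  0.02120946, -0.00385119]), 'grasp_force': 0.0, 'opening': 1.001292316868673}
```

View pics/scene0.png

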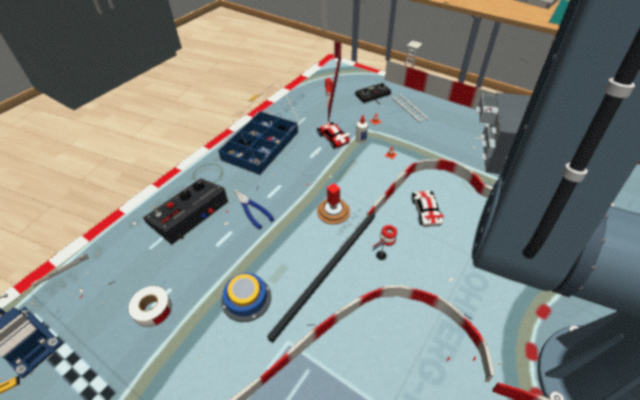

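View pics/side0.png

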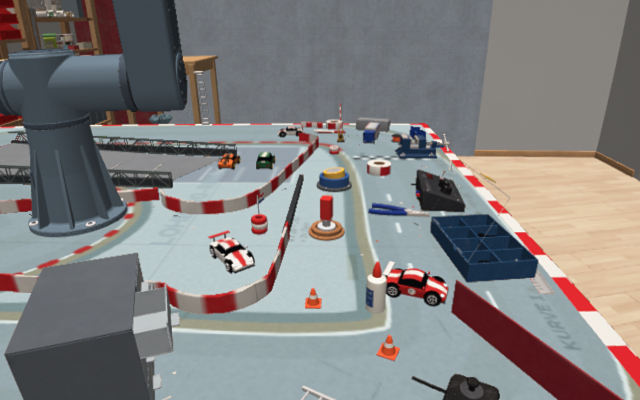

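The scene view shows the stamp at (334,197) in its holder at (334,210) and the press at (246,295). The side view shows the stamp at (326,212) and the press at (334,178). Next I measure them by colour and depth.

```bash
cat >> h.py <<'E'
def sel(im,P,kind,box):
    h=cv2.cvtColor(im,cv2.COLOR_BGR2HSV).astype(int); H,S,V=h[...,0],h[...,1],h[...,2]
    m={"red":((H<8)|(H>172))&(S>130)&(V>70),"yellow":(H>18)&(H<32)&(S>120)&(V>110),"wood":(H>5)&(H<22)&(S>70),"blue":(H>100)&(H<122)&(S>120)}[kind]
    b=np.zeros_like(m); b[box[1]:box[3],box[0]:box[2]]=1
    return m&b
E
python3 - <<'E'
from h import *
for n,bs,bp in [("scene",(312,175,356,228),(215,265,278,330)),("side",(300,190,350,245),(310,160,360,195))]:
    P=np.load(n+"0.npy"); im=cv2.imread(f"pics/{n}0.png")
    for k,b in [("red",bs),("wood",bs),("yellow",bp),("blue",bp)]:
        m=sel(im,P,k,b); X=P[m]; X=X[np.isfinite(X[:,0])]
        print(n,k,m.sum(),"med",np.median(X,0).round(4),"p3",np.percentile(X,3,0).round(4),"p97",np.percentile(X,97,0).round(4))
        if k in("wood","yellow","blue","red"):
            top=np.percentile(X[:,2],90); Y=X[X[:,2]>top-.006]; print("   top",top.round(4),((Y.min(0)+Y.max(0))/2).round(4))
E
```

```text
scene red 211 med [ 0.6028 -0.063   0.0711] p3 [ 0.595  -0.08    0.0409] p97 [ 0.6172 -0.0571  0.0841]
   top 0.0831 [ 0.6071 -0.0703  0.0814]
scene wood 414 med [ 0.5945 -0.0557  0.0122] p3 [ 0.573  -0.0968  0.0032] p97 [ 0.6404 -0.0353  0.0174]
   top 0.016 [ 0.6071 -0.07    0.0296]
scene yellow 363 med [0.6149 0.2271 0.0448] p3 [0.5937 0.1932 0.0356] p97 [0.6497 0.2478 0.0512]
   top 0.0499 [0.6219 0.2195 0.0482]
scene blue 499 med [0.5994 0.2407 0.0321] p3 [0.5824 0.1829 0.0119] p97 [0.6505 0.2599 0.0349]
   top 0.0343 [0.6207 0.22   0.033 ]
side red 277 med [ 0.6071 -0.0836  0.0631] p3 [ 0.5943 -0.0877  0.0374] p97 [ 0.6177 -0.0723  0.0842]
   top 0.0832 [ 0.6061 -0.0789  0.0814]
side wood 408 med [ 0.6075 -0.0983  0.0108] p3 [ 0.5727 -0.1112  0.0023] p97 [ 0.6411 -0.053   0.0171]
   top 0.0162 [ 0.6068 -0.077   0.0219]
side yellow 119 med [0.6261 0.1938 0.042 ] p3 [0.5969 0.1864 0.034 ] p97 [0.6483 0.2181 0.0504]
   top 0.0491 [0.622  0.2049 0.0474]
side blue 251 med [0.6209 0.1826 0.0228] p3 [0.5846 0.1739 0.0109] p97 [0.6594 0.2169 0.0346]
   top 0.0329 [0.6231 0.2016 0.0314]
```

```bash
cat >> h.py <<'E'
from scipy.spatial.transform import Rotation as Ro
def tool():
    o=ctrl.get_obs(); q=o["eef_rot"]; return np.array(o["eef_pos"]),Ro.from_quat([q[1],q[2],q[3],q[0]]).as_matrix(),o
def need(p,yaw=None):
    # mm in tool axes to bring TCP to p; yaw of tool y axis (world, mod pi) ; tilt error
    t,T,o=tool(); d=T.T@(np.array(p)-t)*1000
    a=np.arctan2(T[1,1],T[0,1]); print("tcp",t.round(4),"ax",T.round(3).tolist(),"yawY",a.round(4),"q6",o["q"][5].round(3),"t",o["time_s"],"F",np.round(o["wrist_force"],2),"op",round(o["opening"],3),"gf",o["grasp_force"])
    print("shift mm",d.round(2)," tilt-fix rotvec tool",(np.cross([0,0,1],T.T@[0,0,-1])).round(4))
    if yaw is not None: e=(yaw-a+np.pi/2)%np.pi-np.pi/2; print("rz for yaw",(-e).round(4))
E
python3 - <<'E'
from h import *
need([.53,-.07,.25])
t,T,o=tool(); c=ctrl.camera("wrist"); print((T.T@(np.array(c["xyz"])-t)).round(4),(T.T@R(c)).round(3).tolist())
E
```

```text
tcp [ 0.2137 -0.5334  0.2306] ax [[0.928, 0.372, -0.0], [0.372, -0.928, 0.001], [0.0, -0.001, -1.0]] yawY -1.19 q6 -0.206 t 0.15 F [-0.28 -0.49 -0.42] op 1.001 gf 0.0
shift mm [ 465.92 -312.65  -18.87]  tilt-fix rotvec tool [-0.0013 -0.0003  0.    ]
[ 0.0696 -0.0005 -0.1428] [[-0.001, -0.961, -0.275], [1.0, -0.0, -0.0], [0.0, -0.275, 0.961]]
```

Emit:
jog_arm:
  series:
    - [[44,-23.5,-2,0,0,0,85],[44,-23.5,-2,0,0,0,85],[44,-23.5,-2,0,0,0,85],[44,-23.5,-2,0,0,0,85],[44,-23.5,-2,0,0,0,85],[44,-23.5,-2,0,0,0,85],[44,-23.5,-2,0,0,0,85],[44,-23.5,-2,0,0,0,85],[44,-23.5,-2,0,0,0,85],[44,-23.5,-2,0,0,0,85]]

```text
time_s: 1.2
eef_pos: [0.5358, -0.1503, 0.2514]
eef_rot: [0.0, 0.982, 0.189, 0.0]
wrist_force: [0.8, -0.4, 0.6]
opening: 0.997
grasp_force: 0.0
```

Emit:
jog_arm:
  series:
    - [[40,-20,0,0,0,0,85],[30,-20,0,0,0,0,85],[20,-12,0,0,0,0,85],[0,0,0,0,0,0,85],[0,0,0,0,0,0,85],[0,0,0,0,0,0,85],[0,0,0,0,0,0,85],[0,0,0,0,0,0,85],[0,0,0,0,0,0,85],[0,0,0,0,0,0,85]]

```text
time_s: 2.2
eef_pos: [0.599, -0.0708, 0.2514]
eef_rot: [0.0, 0.982, 0.189, 0.0]
wrist_force: [0.1, -0.1, 0.3]
opening: 0.995
grasp_force: 0.0
```

Run:
```python
from h import *
c=ctrl.camera("wrist"); cv2.imwrite("pics/w1.png",c["frame"]); P=cloud(c); np.save("w1.npy",P); need([.607,-.071,.25])
```

```text
tcp [ 0.599  -0.0707  0.2514] ax [[0.929, 0.371, 0.0], [0.371, -0.929, -0.0], [0.0, 0.0, -1.0]] yawY -1.1904 q6 0.876 t 2.25 F [ 0.35 -0.65 -0.2 ] op 0.996 gf 0.0
shift mm [7.29 3.28 1.37]  tilt-fix rotvec tool [ 0.     -0.0001  0.    ]
```

View pics/w1.png

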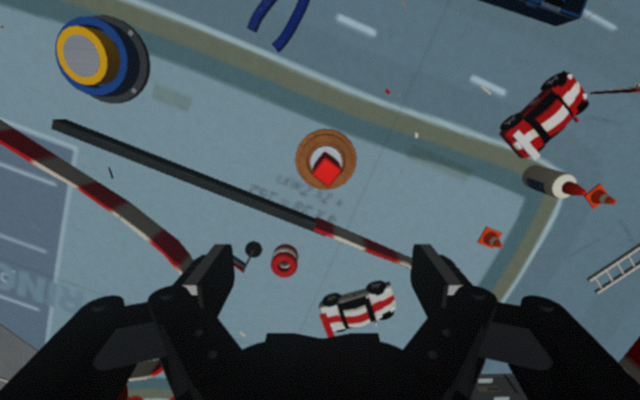

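The wrist view shows the grip top near (328,170), its sides diagonal in the image, with the holder at (326,158) and the press at (95,55). The dark barrier runs from (60,125) to (410,262).

```bash
cat >> h.py <<'E'
def plane(c,uv,z):
    K=np.array([[c["fx"],0,c["cx"]],[0,c["fy"],c["cy"]],[0,0,1.]])
    p=cv2.undistortPoints(np.array(uv,float).reshape(-1,1,2),K,np.array([c["k1"],0,0,0.])).reshape(-1,2)
    d=np.c_[p,np.ones(len(p))]@R(c).T; o=np.array(c["xyz"]); return o+d*((z-o[2])/d[:,2])[:,None]
def rect(c,im,P,box,z):
    m=sel(im,P,"red",box)&(np.abs(P[...,2]-z)<.006); m=cv2.morphologyEx(m.astype(np.uint8),cv2.MORPH_CLOSE,np.ones((3,3)))
    cn=max(cv2.findContours(m,0,1)[0],key=cv2.contourArea)
    W=plane(c,cn.reshape(-1,2),z); r=cv2.minAreaRect((W[:,:2]*1000).astype(np.float32)); return r
def ellc(c,m,z):
    cn=max(cv2.findContours(m.astype(np.uint8),0,1)[0],key=cv2.contourArea); W=plane(c,cn.reshape(-1,2),z)[:,:2]
    return cv2.fitEllipse((W*1000).astype(np.float32)),W
E
python3 - <<'E'
from h import *
c=ctrl.camera("wrist"); im=c["frame"]; P=cloud(c)
print("grip",rect(c,im,P,(295,125,360,190),.084))
h=sel(im,P,"wood",(285,120,365,195))&(abs(P[...,2]-.016)<.004); h=cv2.morphologyEx(h.astype(np.uint8),cv2.MORPH_CLOSE,np.ones((3,3)))
print("holder",ellc(c,h,.016)[0])
y=sel(im,P,"yellow",(40,10,160,110))
print("yellow",ellc(c,y,.047)[0]); b=sel(im,P,"blue",(40,10,160,110))&(abs(P[...,2]-.034)<.004)
print("blue",ellc(c,b,.034)[0])
X=P[10:110,40:160][sel(im,P,"yellow",(40,10,160,110))[10:110,40:160]]; 
m=np.zeros(P.shape[:2],np.uint8);cv2.drawContours(m,[max(cv2.findContours(y.astype(np.uint8),0,1)[0],key=cv2.contourArea)],-1,1,-1)
X=P[m>0]; X=X[X[:,2]>.04]; A=np.c_[X[:,:2]-X[:,:2].mean(0),np.ones(len(X))]; print("plate fit",X.mean(0),np.linalg.lstsq(A,X[:,2],rcond=None)[0])
# obstacles within 90mm of the stamp higher than 30mm
D=np.hypot(P[...,0]-.607,P[...,1]+.071); s=(D<.1)&(P[...,2]>.012)&(D>.045); X=P[s]; print(len(X), X.min(0) if len(X) else 0,X.max(0) if len(X) else 0)
for a,b in [((60,125),0),((200,177),0),((310,222),0)]: print(P[a[1]-3:a[1]+4,a[0]].round(3)[:, :].tolist())
E
```

```text
grip ((606.7680053710938, -72.12884521484375), (23.86212730407715, 23.83308219909668), 74.14742279052734)
holder ((606.4651489257812, -72.50194549560547), (65.93461608886719, 66.34322357177734), 108.82445526123047)
yellow ((620.891357421875, 218.25291442871094), (53.19343948364258, 59.56554412841797), 133.34378051757812)
blue ((621.7986450195312, 218.0388946533203), (76.9966812133789, 81.29859161376953), 5.964994430541992)
plate fit [0.62129049 0.21803258 0.04741932] [ 0.13161987 -0.04925644  0.04741932]
27156 [ 0.51329965 -0.14129802  0.01204001] [0.63735715 0.00327074 0.34885869]
[[0.532, 0.25, 0.021], [0.531, 0.25, 0.021], [0.53, 0.249, 0.022], [0.529, 0.249, 0.022], [0.527, 0.249, 0.022], [0.526, 0.249, 0.022], [0.525, 0.249, 0.022]]
[[0.529, 0.074, 0.008], [0.528, 0.072, 0.011], [nan, nan, nan], [0.528, 0.07, 0.019], [0.528, 0.068, 0.021], [0.527, 0.068, 0.023], [0.526, 0.068, 0.021]]
[[0.526, -0.082, 0.015], [0.527, -0.082, 0.02], [0.526, -0.082, 0.021], [0.524, -0.083, 0.021], [0.523, -0.083, 0.02], [0.522, -0.084, 0.021], [0.521, -0.084, 0.023]]
```

Emit:
jog_arm:
  series:
    - [[0,0,20,0,0,0.11,85],[0,0,20,0,0,0.11,85],[0,0,20,0,0,0.11,85],[0,0,20,0,0,0.11,85],[0,0,20,0,0,0.11,85],[0,0,0,0,0,0.107,85],[0,0,0,0,0,0,85],[0,0,0,0,0,0,85],[0,0,0,0,0,0,85],[0,0,0,0,0,0,85]]

```text
time_s: 3.3
eef_pos: [0.5995, -0.0705, 0.1519]
eef_rot: [0.0, 0.991, -0.137, 0.001]
wrist_force: [-0.2, -0.3, 0.0]
opening: 0.994
grasp_force: 0.0
```

Run:
```python
from h import *
need([.6068,-.0721,.041],np.radians(74.15))
c=ctrl.camera("wrist"); im=c["frame"]; P=cloud(c); 
B=(150,20,500,250); m=sel(im,P,"red",B)&(abs(P[...,2]-.084)<.006)&(np.hypot(P[...,0]-.607,P[...,1]+.072)<.03); m=m.astype(np.uint8)
cn=max(cv2.findContours(m,0,1)[0],key=cv2.contourArea); print(cv2.minAreaRect((plane(c,cn.reshape(-1,2),.084)[:,:2]*1000).astype(np.float32)))
```

```text
tcp [ 0.5995 -0.0705  0.1519] ax [[0.962, -0.271, 0.001], [-0.271, -0.962, -0.0], [0.001, 0.0, -1.0]] yawY -1.8457 q6 1.532 t 3.3 F [-0.2  -0.27  0.03] op 0.994 gf 0.0
shift mm [  7.36  -0.46 110.93]  tilt-fix rotvec tool [ 0.0001 -0.0011  0.    ]
rz for yaw 0.0017
((606.7457275390625, -72.8278579711914), (23.318761825561523, 22.673166275024414), 74.21891021728516)
```

Emit:
jog_arm:
  series:
    - [[7.4,-0.2,0,0,0,0,85],[0,0,20,0,0,0,85],[0,0,30,0,0,0,85],[0,0,30,0,0,0,85],[0,0,20,0,0,0,85],[0,0,10.8,0,0,0,85],[0,0,0,0,0,0,85],[0,0,0,0,0,0,60],[0,0,0,0,0,0,40],[0,0,0,0,0,0,30]]

```text
time_s: 4.35
eef_pos: [0.6073, -0.0725, 0.0419]
eef_rot: [0.0, 0.99, -0.138, 0.001]
wrist_force: [0.2, 0.0, -1.3]
opening: 0.506
grasp_force: 0.0
```

Emit:
jog_arm:
  series:
    - [[0,0,0,0,0,0,20],[0,0,0,0,0,0,10],[0,0,0,0,0,0,10],[0,0,0,0,0,0,10],[0,0,0,0,0,0,10],[0,0,0,0,0,0,10],[0,0,0,0,0,0,10],[0,0,0,0,0,0,10],[0,0,0,0,0,0,10],[0,0,0,0,0,0,10]]

```text
time_s: 5.35
eef_pos: [0.6069, -0.0725, 0.0415]
eef_rot: [0.0, 0.99, -0.138, 0.001]
wrist_force: [-1.2, -0.9, 5.6]
opening: 0.276
grasp_force: 59.6
```

Run:
```python
from h import *
need([.6068,-.0721,.041])
print(ctrl.get_obs()["torque"])
c=ctrl.camera("wrist"); cv2.imwrite("pics/w2.png",c["frame"])
```

```text
tcp [ 0.6069 -0.0725  0.0415] ax [[0.962, -0.273, 0.001], [-0.273, -0.962, -0.001], [0.001, 0.0, -1.0]] yawY -1.847 q6 1.534 t 5.35 F [-1.19 -0.88  5.57] op 0.276 gf 59.58477795124054
shift mm [-0.22 -0.37  0.45]  tilt-fix rotvec tool [ 0.0001 -0.0015  0.    ]
[0.05688636 0.18460296 0.00082117]
```

Emit:
jog_arm:
  series:
    - [[0,0,-3,0,0,0,10],[0,0,-7,0,0,0,10],[0,0,-20,0,0,0,10],[0,0,-30,0,0,0,10],[0,0,-30,0,0,0,10],[0,0,-20,0,0,0,10],[0,0,0,0,0,0,10],[-4,-18,0,0,0,0,10],[-8.2,-35.5,0,0,0,0,10],[-8.2,-35.5,0,0,0,0,10]]

```text
time_s: 6.4
eef_pos: [0.6094, 0.0205, 0.1482]
eef_rot: [-0.0, 0.99, -0.139, -0.002]
wrist_force: [-0.0, -0.2, -1.4]
opening: 0.274
grasp_force: 59.0
```

Emit:
jog_arm:
  series:
    - [[-8.2,-35.5,0,0,0,0,10],[-8.2,-35.5,0,0,0,0,10],[-4,-18,0,0,0,0,10],[0,0,0,0,0,0,10],[0,0,0,0,0,0,10],[0,0,0,0,0,0,10],[0,0,0,0,0,0,10],[0,0,0,0,0,0,10],[0,0,0,0,0,0,10],[0,0,0,0,0,0,10]]

```text
time_s: 7.4
eef_pos: [0.6157, 0.1097, 0.1506]
eef_rot: [-0.0, 0.99, -0.138, 0.0]
wrist_force: [-0.4, -0.8, -2.2]
opening: 0.273
grasp_force: 59.4
```

Run:
```python
from h import *
need([.6213,.2185,.14]); print(ctrl.get_obs()["torque"])
c=ctrl.camera("wrist"); cv2.imwrite("pics/w3.png",c["frame"]); np.save("w3.npy",cloud(c))
for n in("side","scene"):
    c=ctrl.camera(n);cv2.imwrite(f"pics/{n}3.png",c["frame"]); np.save(n+"3.npy",cloud(c))
```

```text
tcp [0.6157 0.1097 0.1506] ax [[0.962, -0.273, 0.0], [-0.273, -0.962, 0.0], [0.0, -0.0, -1.0]] yawY -1.8477 q6 1.835 t 7.4 F [-0.39 -0.8  -2.15] op 0.273 gf 59.35214817523956
shift mm [ -24.31 -106.18   10.6 ]  tilt-fix rotvec tool [-0.0001 -0.0002  0.    ]
[ 0.01549732 -0.07826112 -0.02293197]
```

View pics/w3.png

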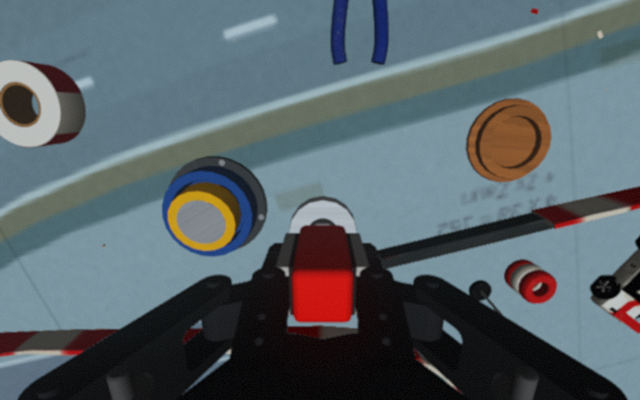

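The stamp is held straight between the fingers. The press is at about (205,215) and the empty holder at (508,140), both clearly visible.

Run:
```python
from h import *
c=ctrl.camera("wrist"); im=c["frame"]; P=cloud(c); Z=P[...,2]
def big(m): 
    m=cv2.morphologyEx(m.astype(np.uint8),cv2.MORPH_CLOSE,np.ones((3,3))); return m
B=(140,140,275,265)
e,_=ellc(c,big(sel(im,P,"yellow",B)&(Z>.041)),.047); print("yellow",e)
# blue outer rim by min enclosing circle / ellipse of the far-and-near rim at z=.034
b=big((sel(im,P,"blue",B)&(abs(Z-.034)<.003)));e,W=ellc(c,b,.034);print("blue",e,cv2.minEnclosingCircle((W*1000).astype(np.float32)))
h=big(sel(im,P,"wood",(455,90,560,190))&(abs(Z-.016)<.003));e,W=ellc(c,h,.016);print("holder",e,cv2.minEnclosingCircle((W*1000).astype(np.float32)))
m=np.zeros(Z.shape,np.uint8);cv2.drawContours(m,[max(cv2.findContours(big(sel(im,P,"yellow",B)&(Z>.036)),0,1)[0],key=cv2.contourArea)],-1,1,-1)
X=P[cv2.erode(m,np.ones((5,5)))>0]; A=np.c_[X[:,:2]-X[:,:2].mean(0),np.ones(len(X))]; print("plate",X.mean(0),np.linalg.lstsq(A,X[:,2],rcond=None)[0])
# stamp in side & scene view
for n in("side","scene"):
    Q=np.load(n+"3.npy"); I=cv2.imread(f"pics/{n}3.png"); near=np.hypot(Q[...,0]-.6157,Q[...,1]-.1097)<.03
    r=sel(I,Q,"red",(0,0,640,400))&near&(Q[...,2]>.08); X=Q[r]; print(n,"red",len(X), X.min(0).round(4) if len(X) else 0,X.max(0).round(4) if len(X) else 0)
    f=near&(Q[...,2]>.09)&(Q[...,2]<.135); X=Q[f]; print(n,"low part",len(X),(X.min(0).round(4),X.max(0).round(4)) if len(X) else 0)
    v,u=np.where(f); print(u.min() if len(u) else 0,u.max() if len(u) else 0,v.min() if len(v) else 0,v.max() if len(v) else 0)
w=(abs(P[...,0]-.6157)<.03)&(abs(P[...,1]-.1097)<.03)&(Z>.1)&(Z<.125);X=P[w];print("foot top wrist",len(X),X.min(0),X.max(0))
A=np.c_[X[:,:2]-X[:,:2].mean(0),np.ones(len(X))]; print(np.linalg.lstsq(A,X[:,2],rcond=None)[0])
```

```text
yellow ((621.1262817382812, 218.13031005859375), (53.947853088378906, 58.92824172973633), 141.86837768554688)
blue ((622.3019409179688, 217.228759765625), (81.96160125732422, 82.8253402709961), 12.147648811340332) ((622.19873046875, 217.2976531982422), 41.91899871826172)
holder ((606.5798950195312, -70.83130645751953), (66.16602325439453, 66.98565673828125), 155.60086059570312) ((606.7335815429688, -70.8016128540039), 34.18529510498047)
 ** On entry to DLASCL parameter number  4 had an illegal value
 ** On entry to DLASCL parameter number  4 had an illegal valueTraceback (most recent call last):
  File "<stdin>", line 11, in <module>
    x, resids, rank, s = _umath_linalg.lstsq(a, b, rcond,
                         ~~~~~~~~~~~~~~~~~~~^^^^^^^^^^^^^
                                             signature=signature)
                                             ^^^^^^^^^^^^^^^^^^^^
    raise LinAlgError("SVD did not converge in Linear Least Squares")
numpy.linalg.LinAlgError: SVD did not converge in Linear Least Squares
```

Run:
```python
from h import *
P=np.load("w3.npy");Z=P[...,2]
w=(abs(P[...,0]-.6157)<.03)&(abs(P[...,1]-.1097)<.03)&(Z>.112)&(Z<.135);X=P[w];print("wrist",len(X),X.min(0).round(4),X.max(0).round(4),np.percentile(X[:,2],[10,50,90]))
for n in("side","scene"):
    Q=np.load(n+"3.npy"); I=cv2.imread(f"pics/{n}3.png"); near=np.hypot(Q[...,0]-.6157,Q[...,1]-.1097)<.035
    for nm,lo,hi in(("foot",.105,.13),("grip",.145,.2)):
        f=near&(Q[...,2]>lo)&(Q[...,2]<hi); v,u=np.where(f); print(n,nm,len(u),(u.min(),u.max(),v.min(),v.max(),Q[f].min(0).round(4),Q[f].max(0).round(4)) if len(u) else 0)
I=cv2.imread("pics/side3.png"); 
cv2.imwrite("pics/s3c.png",cv2.resize(I[60:200,250:420],None,fx=4,fy=4,interpolation=cv2.INTER_CUBIC))
```

```text
wrist 1570 [0.6095 0.09   0.1169] [0.6349 0.1284 0.133 ] [0.12405443 0.12720185 0.12807845]
side foot 99 (np.int64(324), np.int64(339), np.int64(151), np.int64(158), array([0.5983, 0.0858, 0.1172]), array([0.6356, 0.1241, 0.13  ]))
side grip 250 (np.int64(324), np.int64(339), np.int64(123), np.int64(147), array([0.5991, 0.0762, 0.1451]), array([0.6351, 0.1258, 0.1994]))
scene foot 212 (np.int64(267), np.int64(287), np.int64(222), np.int64(237), array([0.5963, 0.0935, 0.1167]), array([0.6333, 0.131 , 0.1299]))
scene grip 548 (np.int64(261), np.int64(292), np.int64(194), np.int64(226), array([0.5964, 0.0812, 0.1451]), array([0.6309, 0.1408, 0.1998]))
```

View pics/s3c.png

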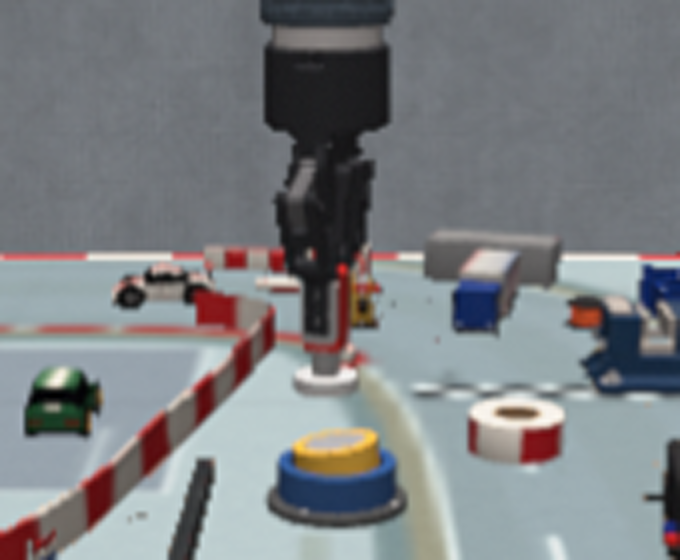

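Emit:
jog_arm:
  series:
    - [[-4,-17.6,0,0,0,0,10],[-8,-35.2,0,0,0,0,10],[-8,-35.2,0,0,0,0,10],[-3.6,-17.6,0,0,0,0,10],[0,0,15,0,0,0,10],[0,0,20,0,0,0,10],[0,0,15,0,0,0,10],[0,0,7,0,0,0,10],[0,0,0,0,0,0,10],[0,0,0,0,0,0,10]]

```text
time_s: 8.6
eef_pos: [0.6221, 0.2177, 0.0938]
eef_rot: [-0.0, 0.99, -0.138, 0.0]
wrist_force: [0.6, -0.3, -1.5]
opening: 0.27
grasp_force: 59.5
```

Run:
```python
from h import *
need([.6218,.2178,.0935])
F=[]
for i in range(6):
    c=ctrl.camera("side"); o=ctrl.get_obs(); F.append(np.r_[o["wrist_force"],o["torque"]])
print(np.round(F,2)[:,2],np.mean(F,0).round(3)); I=c["frame"]
cv2.imwrite("pics/s4c.png",cv2.resize(I[110:200,280:400],None,fx=6,fy=6,interpolation=cv2.INTER_CUBIC))
Q=cloud(c); n=(np.hypot(Q[...,0]-.622,Q[...,1]-.218)<.024)&(Q[...,2]>.052)&(Q[...,2]<.072);X=Q[n];print("foot",len(X),X.min(0),X.max(0))
```

```text
tcp [0.6221 0.2177 0.0938] ax [[0.962, -0.273, 0.0], [-0.273, -0.962, 0.0], [0.0, -0.0, -1.0]] yawY -1.8477 q6 2.005 t 8.6 F [ 0.63 -0.29 -1.48] op 0.27 gf 59.46168601512909
shift mm [-0.29  0.03  0.34]  tilt-fix rotvec tool [-0.0001 -0.0005  0.    ]
[-1.07 -1.33 -2.06 -2.24 -1.97 -1.86] [ 1.630e-01  2.050e-01 -1.756e+00  1.000e-02 -5.000e-03  1.000e-03]
foot 77 [0.60376905 0.19582148 0.06148637] [0.64274879 0.23234011 0.07185112]
```

View pics/s4c.png

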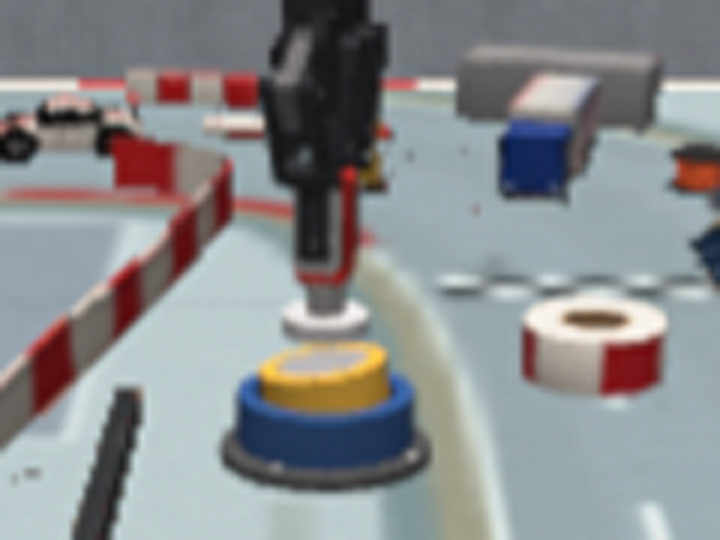

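Emit:
jog_arm:
  series:
    - [[-0.3,0,3,0,0,0,10],[0,0,3,0,0,0,10],[0,0,2,0,0,0,10],[0,0,1.2,0,0,0,10],[0,0,1,0,0,0,10],[0,0,1,0,0,0,10],[0,0,1,0,0,0,10],[0,0,0.8,0,0,0,10],[0,0,0.5,0,0,0,10],[0,0,0.5,0,0,0,10]]

```text
time_s: 9.9
eef_pos: [0.6226, 0.2179, 0.0804]
eef_rot: [-0.0, 0.99, -0.138, 0.001]
wrist_force: [2.0, -2.6, 4.8]
opening: 0.277
grasp_force: 60.2
```

```bash
cat >> h.py <<'E'
def force(n=6,base=-1.756):
    F=[];p=[]
    for i in range(n): ctrl.camera("wrist"); o=ctrl.get_obs(); F.append(np.r_[o["wrist_force"],o["torque"]]);p.append(o["eef_pos"])
    F=np.array(F); print("t",o["time_s"],"N",(F[:,2]-base).round(1),"mean",(F[:,2].mean()-base).round(2),"Fxy,T",F.mean(0).round(3),"tcp",np.mean(p,0).round(5),"op",round(o["opening"],3))
E
python3 -c "
from h import *
force(3); need([.6218,.2178,.078])"
```

```text
t 10.05 N [6.  6.9 7.3] mean 6.75 Fxy,T [ 2.896 -2.666  4.99  -0.576 -0.635  0.013] tcp [0.62258 0.21793 0.08042] op 0.271
tcp [0.6225 0.2179 0.0804] ax [[0.962, -0.273, 0.003], [-0.273, -0.962, -0.0], [0.003, -0.0, -1.0]] yawY -1.8471 q6 2.005 t 10.05 F [ 2.66 -3.06  5.54] op 0.271 gf 60.23844122886658
shift mm [-0.68  0.34  2.39]  tilt-fix rotvec tool [-0.0005 -0.0025  0.    ]
```

Emit:
jog_arm:
  series:
    - [[0,0,0.2,0,0,0,10],[0,0,0.2,0,0,0,10],[0,0,0.2,0,0,0,10],[0,0,0.2,0,0,0,10],[0,0,0.2,0,0,0,10],[0,0,0.2,0,0,0,10],[0,0,0.1,0,0,0,10],[0,0,0.1,0,0,0,10],[0,0,0,0,0,0,10],[0,0,0,0,0,0,10]]

```text
time_s: 11.05
eef_pos: [0.6226, 0.218, 0.0793]
eef_rot: [-0.0, 0.99, -0.138, 0.001]
wrist_force: [3.2, -3.0, 6.2]
opening: 0.269
grasp_force: 60.5
```

```bash
python3 -c "
from h import *
force(3); need([.6218,.2178,.078])"
```

```text
t 11.2 N [9.  9.  7.5] mean 8.49 Fxy,T [ 2.293 -3.5    6.733 -0.744 -0.663  0.009] tcp [0.62258 0.21796 0.0793 ] op 0.275
tcp [0.6226 0.218  0.0793] ax [[0.962, -0.273, 0.003], [-0.273, -0.962, -0.0], [0.003, -0.0, -1.0]] yawY -1.8471 q6 2.005 t 11.2 F [ 1.65 -3.87  5.71] op 0.275 gf 60.47461688518524
shift mm [-0.7   0.38  1.32]  tilt-fix rotvec tool [-0.0005 -0.0026  0.    ]
```

Emit:
jog_arm:
  series:
    - [[0.2,0.15,0.1,0,0,0,10],[0.2,0.15,0.1,0,0,0,10],[0,0,0.2,0,0,0,10],[0,0,0.2,0,0,0,10],[0,0,0.2,0,0,0,10],[0,0,0.2,0,0,0,10],[0,0,0.1,0,0,0,10],[0,0,0.1,0,0,0,10],[0,0,0,0,0,0,10],[0,0,0,0,0,0,10]]

```text
time_s: 12.2
eef_pos: [0.6227, 0.2179, 0.0781]
eef_rot: [-0.0, 0.99, -0.138, 0.001]
wrist_force: [1.3, -2.7, 6.5]
opening: 0.277
grasp_force: 60.4
```

```bash
python3 -c "
from h import *
force(3)"
```

```text
t 12.35 N [8.6 8.1 9.9] mean 8.86 Fxy,T [ 1.49e+00 -2.25e+00  7.10e+00 -4.83e-01 -5.00e-01 -2.00e-03] tcp [0.62264 0.21788 0.07805] op 0.274
```

Emit:
jog_arm:
  series:
    - [[0.2,0.15,0.1,0,0,0,10],[0.2,0.15,0.1,0,0,0,10],[0,0,0.1,0,0,0,10],[0,0,0.1,0,0,0,10],[0,0,0.1,0,0,0,10],[0,0,0.1,0,0,0,10],[0,0,0.1,0,0,0,10],[0,0,0.1,0,0,0,10],[0,0,0,0,0,0,10],[0,0,0,0,0,0,10]]

```text
time_s: 13.35
eef_pos: [0.6227, 0.2178, 0.0772]
eef_rot: [-0.0, 0.99, -0.138, 0.001]
wrist_force: [1.0, -1.2, 7.5]
opening: 0.273
grasp_force: 60.6
```

```bash
python3 -c "
from h import *
force(3)"
```

```text
t 13.5 N [8.1 8.6 9.4] mean 8.68 Fxy,T [ 1.853 -1.211  6.923 -0.308 -0.37   0.022] tcp [0.62272 0.21782 0.07722] op 0.273
```

Emit:
jog_arm:
  series:
    - [[0.1,0.1,0.1,0,0,0,10],[0.1,0.1,0.1,0,0,0,10],[0,0,0.1,0,0,0,10],[0,0,0.1,0,0,0,10],[0,0,0.1,0,0,0,10],[0,0,0.1,0,0,0,10],[0,0,0,0,0,0,10],[0,0,0,0,0,0,10],[0,0,0,0,0,0,10],[0,0,0,0,0,0,10]]

```text
time_s: 14.5
eef_pos: [0.6227, 0.2178, 0.0766]
eef_rot: [-0.001, 0.99, -0.138, 0.001]
wrist_force: [1.3, -0.6, 7.8]
opening: 0.275
grasp_force: 60.7
```

Emit:
jog_arm:
  series:
    - [[0,0,0.1,0,0,0,10],[0,0,0.1,0,0,0,10],[0,0,0.1,0,0,0,10],[0,0,0.1,0,0,0,10],[0,0,0.1,0,0,0,10],[0,0,0.1,0,0,0,10],[0,0,0,0,0,0,10],[0,0,0,0,0,0,10],[0,0,0,0,0,0,10],[0,0,0,0,0,0,10]]

```text
time_s: 15.5
eef_pos: [0.6227, 0.2178, 0.0761]
eef_rot: [-0.001, 0.99, -0.138, 0.001]
wrist_force: [1.7, -0.4, 6.8]
opening: 0.274
grasp_force: 60.7
```

Emit:
jog_arm:
  series:
    - [[0,0,0.1,0,0,0,10],[0,0,0.1,0,0,0,10],[0,0,0.1,0,0,0,10],[0,0,0.1,0,0,0,10],[0,0,0.1,0,0,0,10],[0,0,0.1,0,0,0,10],[0,0,0,0,0,0,10],[0,0,0,0,0,0,10],[0,0,0,0,0,0,10],[0,0,0,0,0,0,10]]

```text
time_s: 16.5
eef_pos: [0.6227, 0.2178, 0.0754]
eef_rot: [-0.001, 0.99, -0.138, 0.001]
wrist_force: [1.6, -0.3, 7.3]
opening: 0.27
grasp_force: 60.7
```

Emit:
jog_arm:
  series:
    - [[0,0,0.1,0,0,0,10],[0,0,0.1,0,0,0,10],[0,0,0.1,0,0,0,10],[0,0,0.1,0,0,0,10],[0,0,0.1,0,0,0,10],[0,0,0.1,0,0,0,10],[0,0,0,0,0,0,10],[0,0,0,0,0,0,10],[0,0,0,0,0,0,10],[0,0,0,0,0,0,10]]

```text
time_s: 17.5
eef_pos: [0.6227, 0.2178, 0.0749]
eef_rot: [-0.001, 0.99, -0.138, 0.001]
wrist_force: [1.7, -0.6, 7.5]
opening: 0.271
grasp_force: 60.7
```

Emit:
jog_arm:
  series:
    - [[0,0,0.1,0,0,0,10],[0,0,0.1,0,0,0,10],[0,0,0.1,0,0,0,10],[0,0,0.1,0,0,0,10],[0,0,0.1,0,0,0,10],[0,0,0.1,0,0,0,10],[0,0,0,0,0,0,10],[0,0,0,0,0,0,10],[0,0,0,0,0,0,10],[0,0,0,0,0,0,10]]

```text
time_s: 18.5
eef_pos: [0.6227, 0.2178, 0.0743]
eef_rot: [-0.001, 0.99, -0.138, 0.001]
wrist_force: [1.5, -0.5, 8.0]
opening: 0.273
grasp_force: 60.7
```

Emit:
jog_arm:
  series:
    - [[0,0,0.1,0,0,0,10],[0,0,0.1,0,0,0,10],[0,0,0.1,0,0,0,10],[0,0,0.1,0,0,0,10],[0,0,0.1,0,0,0,10],[0,0,0.1,0,0,0,10],[0,0,0,0,0,0,10],[0,0,0,0,0,0,10],[0,0,0,0,0,0,10],[0,0,0,0,0,0,10]]

```text
time_s: 19.5
eef_pos: [0.6228, 0.2178, 0.0737]
eef_rot: [-0.001, 0.99, -0.138, 0.001]
wrist_force: [0.8, -0.2, 7.2]
opening: 0.271
grasp_force: 60.7
```

Emit:
jog_arm:
  series:
    - [[0,0,0.1,0,0,0,10],[0,0,0.1,0,0,0,10],[0,0,0.1,0,0,0,10],[0,0,0.1,0,0,0,10],[0,0,0.1,0,0,0,10],[0,0,0.1,0,0,0,10],[0,0,0,0,0,0,10],[0,0,0,0,0,0,10],[0,0,0,0,0,0,10],[0,0,0,0,0,0,10]]

```text
time_s: 20.5
eef_pos: [0.6228, 0.2178, 0.0731]
eef_rot: [-0.001, 0.99, -0.138, 0.001]
wrist_force: [0.7, -0.9, 7.3]
opening: 0.272
grasp_force: 60.7
```

Emit:
jog_arm:
  series:
    - [[0,0,0.1,0,0,0,10],[0,0,0.1,0,0,0,10],[0,0,0.1,0,0,0,10],[0,0,0.1,0,0,0,10],[0,0,0.1,0,0,0,10],[0,0,0.1,0,0,0,10],[0,0,0,0,0,0,10],[0,0,0,0,0,0,10],[0,0,0,0,0,0,10],[0,0,0,0,0,0,10]]

```text
time_s: 21.5
eef_pos: [0.6228, 0.2178, 0.0725]
eef_rot: [-0.001, 0.99, -0.138, 0.001]
wrist_force: [0.8, -1.4, 8.5]
opening: 0.27
grasp_force: 60.7
```

Emit:
jog_arm:
  series:
    - [[0,0,0.1,0,0,0,10],[0,0,0.1,0,0,0,10],[0,0,0.1,0,0,0,10],[0,0,0.1,0,0,0,10],[0,0,0.1,0,0,0,10],[0,0,0.1,0,0,0,10],[0,0,0,0,0,0,10],[0,0,0,0,0,0,10],[0,0,0,0,0,0,10],[0,0,0,0,0,0,10]]

```text
time_s: 22.5
eef_pos: [0.6228, 0.2178, 0.0723]
eef_rot: [-0.001, 0.99, -0.138, 0.001]
wrist_force: [-0.2, -0.9, 10.3]
opening: 0.274
grasp_force: 60.8
```

```bash
python3 -c "
from h import *
force(4)"
```

```text
t 22.7 N [12.5 11.8 12.4 12.4] mean 12.26 Fxy,T [-0.303 -1.045 10.505 -0.236 -0.013 -0.017] tcp [0.62282 0.21778 0.07236] op 0.272
```

Emit:
jog_arm:
  series:
    - [[0,0,0.1,0,0,0,10],[0,0,0.1,0,0,0,10],[0,0,0,0,0,0,10],[0,0,0,0,0,0,10],[0,0,0,0,0,0,10],[0,0,0,0,0,0,10],[0,0,0,0,0,0,10],[0,0,0,0,0,0,10],[0,0,0,0,0,0,10],[0,0,0,0,0,0,10]]

```text
time_s: 23.7
eef_pos: [0.6228, 0.2178, 0.0723]
eef_rot: [-0.001, 0.99, -0.138, 0.001]
wrist_force: [-0.4, -1.6, 11.8]
opening: 0.273
grasp_force: 60.9
```

```bash
python3 -c "
from h import *
force(4)"
```

```text
t 23.9 N [13.4 13.8 13.3 12.4] mean 13.24 Fxy,T [-0.509 -1.167 11.487 -0.252  0.102  0.026] tcp [0.62284 0.21777 0.07232] op 0.27
```

Emit:
jog_arm:
  series:
    - [[0,0,0.1,0,0,0,10],[0,0,0.1,0,0,0,10],[0,0,0.1,0,0,0,10],[0,0,0.1,0,0,0,10],[0,0,0.1,0,0,0,10],[0,0,0,0,0,0,10],[0,0,0,0,0,0,10],[0,0,0,0,0,0,10],[0,0,0,0,0,0,10],[0,0,0,0,0,0,10]]

```text
time_s: 24.9
eef_pos: [0.6229, 0.2178, 0.0723]
eef_rot: [-0.001, 0.99, -0.138, 0.001]
wrist_force: [-2.2, -0.5, 14.0]
opening: 0.271
grasp_force: 61.3
```

```bash
python3 -c "
from h import *
force(4)"
```

```text
t 25.1 N [15.  16.6 15.2 16. ] mean 15.74 Fxy,T [-1.5240e+00 -1.3100e+00  1.3979e+01 -3.2200e-01  3.0800e-01 -6.0000e-03] tcp [0.62289 0.21778 0.07224] op 0.274
```

Emit:
jog_arm:
  series:
    - [[-0.1,0,0.1,0,0,0,10],[-0.1,0,0.1,0,0,0,10],[0,0,0.1,0,0,0,10],[0,0,0.1,0,0,0,10],[0,0,0.05,0,0,0,10],[0,0,0,0,0,0,10],[0,0,0,0,0,0,10],[0,0,0,0,0,0,10],[0,0,0,0,0,0,10],[0,0,0,0,0,0,10]]

```text
time_s: 26.1
eef_pos: [0.6229, 0.2178, 0.0722]
eef_rot: [-0.001, 0.99, -0.138, 0.001]
wrist_force: [-2.9, -2.0, 16.2]
opening: 0.272
grasp_force: 61.6
```

```bash
python3 -c "
from h import *
force(6); c=ctrl.camera('side'); cv2.imwrite('pics/s5c.png',cv2.resize(c['frame'][110:200,280:400],None,fx=6,fy=6,interpolation=cv2.INTER_CUBIC))
P=cloud(c); m=sel(c['frame'],P,'yellow',(310,160,360,195)); X=P[m]; print(len(X),X.max(0),np.percentile(X[:,2],[50,90]) if len(X) else 0)"
```

```text
t 26.4 N [18.  16.2 17.5 16.6 17.6 17. ] mean 17.15 Fxy,T [-1.9450e+00 -1.8880e+00  1.5396e+01 -3.7200e-01  4.4700e-01 -6.0000e-03] tcp [0.6229  0.21779 0.0722 ] op 0.269
64 [0.64862598 0.23000669 0.04042758] [0.03779197 0.03948461]
```

View pics/s5c.png

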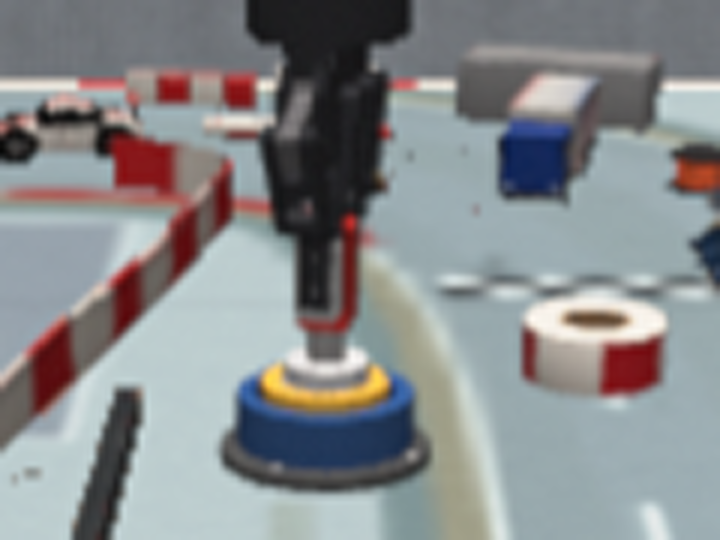

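The plate is level at about (325,385), sunk to z≈39 mm, with the foot centred on it. I trim the force up to about 18 N and hold.

Emit:
jog_arm:
  series:
    - [[0,0,0.1,0,0,0,10],[0,0,0.1,0,0,0,10],[0,0,0,0,0,0,10],[0,0,0,0,0,0,10],[0,0,0,0,0,0,10],[0,0,0,0,0,0,10],[0,0,0,0,0,0,10],[0,0,0,0,0,0,10],[0,0,0,0,0,0,10],[0,0,0,0,0,0,10]]

```text
time_s: 27.45
eef_pos: [0.6229, 0.2178, 0.0722]
eef_rot: [-0.001, 0.99, -0.138, 0.001]
wrist_force: [-2.8, -1.3, 17.1]
opening: 0.275
grasp_force: 61.7
```

```bash
python3 -c "
from h import *
force(6)"
```

```text
t 27.75 N [18.3 18.6 18.7 18.8 18.4 18.4] mean 18.53 Fxy,T [-2.7940e+00 -1.9000e+00  1.6771e+01 -4.3500e-01  5.3000e-01 -1.1000e-02] tcp [0.62291 0.21779 0.07218] op 0.271
```

Emit:
jog_arm:
  series:
    - [[0,0,0,0,0,0,10],[0,0,0,0,0,0,10],[0,0,0,0,0,0,10],[0,0,0,0,0,0,10],[0,0,0,0,0,0,10],[0,0,0,0,0,0,10],[0,0,0,0,0,0,10],[0,0,0,0,0,0,10],[0,0,0,0,0,0,10],[0,0,0,0,0,0,10]]

```text
time_s: 28.75
eef_pos: [0.6229, 0.2178, 0.0721]
eef_rot: [-0.001, 0.99, -0.138, 0.001]
wrist_force: [-2.2, -1.5, 17.5]
opening: 0.273
grasp_force: 61.7
```

Emit:
jog_arm:
  series:
    - [[0,0,-0.5,0,0,0,10],[0,0,-0.7,0,0,0,10],[0,0,-1,0,0,0,10],[0,0,-2,0,0,0,10],[0,0,-5,0,0,0,10],[0,0,-15,0,0,0,10],[0,0,-25,0,0,0,10],[0,0,-25,0,0,0,10],[0,0,-10,0,0,0,10],[0,0,0,0,0,0,10]]

```text
time_s: 29.75
eef_pos: [0.623, 0.2176, 0.156]
eef_rot: [-0.001, 0.99, -0.138, 0.002]
wrist_force: [-0.4, -0.1, -1.8]
opening: 0.272
grasp_force: 59.5
```

Emit:
jog_arm:
  series:
    - [[4,18,0,0,0,0,10],[8.2,35.5,0,0,0,0,10],[8.2,35.5,0,0,0,0,10],[8.2,35.5,0,0,0,0,10],[8.2,35.5,0,0,0,0,10],[8.2,35.5,0,0,0,0,10],[4,18,0,0,0,0,10],[0,0,0,0,0,0,10],[0,0,0,0,0,0,10],[0,0,0,0,0,0,10]]

```text
time_s: 30.75
eef_pos: [0.6102, -0.0008, 0.1527]
eef_rot: [-0.0, 0.991, -0.137, -0.001]
wrist_force: [-0.6, 0.0, -2.3]
opening: 0.275
grasp_force: 59.3
```

Run:
```python
from h import *
force(2); need([.6066,-.0716,.0415])
c=ctrl.camera("wrist"); im=c["frame"]; P=cloud(c); Z=P[...,2]; cv2.imwrite("pics/w6.png",im); np.save("w6.npy",P)
w=(np.hypot(P[...,0]-.6066,P[...,1]+.0716)<.05)&(abs(Z-.016)<.003)&sel(im,P,"wood",(0,0,640,400))
m=cv2.morphologyEx(w.astype(np.uint8),cv2.MORPH_CLOSE,np.ones((3,3))); e,W=ellc(c,m,.016); print(e,cv2.minEnclosingCircle((W*1000).astype(np.float32)))
# press state
X=P[sel(im,P,"yellow",(0,0,640,400))&(np.hypot(P[...,0]-.622,P[...,1]-.218)<.04)]; print(len(X))
c=ctrl.camera("scene"); im=c["frame"]; P=cloud(c); y=sel(im,P,"yellow",(215,265,278,330)).astype(np.uint8); m=np.zeros_like(y); cv2.drawContours(m,[max(cv2.findContours(y,0,1)[0],key=cv2.contourArea)],-1,1,-1)
X=P[cv2.erode(m,np.ones((5,5)))>0]; X=X[np.isfinite(X[:,0])]; A=np.c_[X[:,:2]-X[:,:2].mean(0),np.ones(len(X))]; print("plate",X.mean(0),np.linalg.lstsq(A,X[:,2],rcond=None)[0])
```

```text
t 30.85 N [ 0.6 -0.5] mean 0.04 Fxy,T [ 0.481 -0.432 -1.711  0.019  0.039  0.012] tcp [ 6.1045e-01 -5.1000e-04  1.5301e-01] op 0.276
tcp [ 6.105e-01 -5.000e-04  1.531e-01] ax [[0.962, -0.271, -0.001], [-0.271, -0.962, 0.0], [-0.001, -0.0, -1.0]] yawY -1.8456 q6 1.651 t 30.85 F [ 0.18 -0.24 -2.24] op 0.276 gf 59.30336058139801
shift mm [ 15.61  69.54 111.61]  tilt-fix rotvec tool [-0.0001  0.0008  0.    ]
((606.4727783203125, -71.89510345458984), (65.75244140625, 66.60599517822266), 91.3106460571289) ((606.6771850585938, -71.7286148071289), 33.867610931396484)
1296
plate [0.62224787 0.22043796 0.03831677] [-0.00428285  0.00230805  0.03831677]
```

View pics/w6.png

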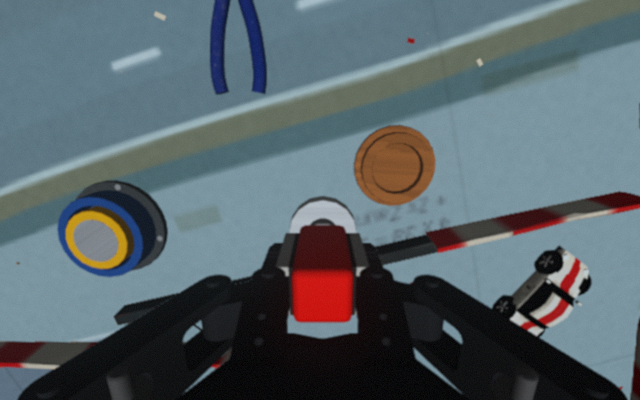

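The plate is level and still down at z≈38 mm, at (97,235). The empty holder is clear at (395,165), with its centre consistent at (0.6066, -0.0717).

Emit:
jog_arm:
  series:
    - [[4,18,0,0,0,0,10],[7.6,33.7,0,0,0,0,10],[4,18,0,0,0,0,10],[0,0,10,0,0,0,10],[0,0,25,0,0,0,10],[0,0,25,0,0,0,10],[0,0,20,0,0,0,10],[0,0,10,0,0,0,10],[0,0,0,0,0,0,10],[0,0,0,0,0,0,10]]

```text
time_s: 31.95
eef_pos: [0.6073, -0.0725, 0.0641]
eef_rot: [-0.0, 0.991, -0.137, 0.0]
wrist_force: [0.2, 0.7, -2.1]
opening: 0.272
grasp_force: 59.4
```

Run:
```python
from h import *
force(3); need([.6066,-.0717,.0425])
```

```text
t 32.1 N [ 0.   0.3 -0.8] mean -0.16 Fxy,T [-0.362 -0.661 -1.92  -0.005 -0.023 -0.02 ] tcp [ 0.60787 -0.07285  0.06488] op 0.275
tcp [ 0.6079 -0.073   0.065 ] ax [[0.962, -0.273, 0.002], [-0.273, -0.962, -0.001], [0.003, 0.0, -1.0]] yawY -1.8468 q6 1.534 t 32.1 F [ 0.09 -0.6  -2.57] op 0.275 gf 59.43821310997009
shift mm [-1.64 -0.87 22.48]  tilt-fix rotvec tool [ 0.     -0.0025  0.    ]
```

Emit:
jog_arm:
  series:
    - [[-1.5,-0.8,5,0,0,0,10],[0,0,5,0,0,0,10],[0,0,4,0,0,0,10],[0,0,3,0,0,0,10],[0,0,1.5,0,0,0,10],[0,0,1,0,0,0,10],[0,0,0.5,0,0,0,10],[0,0,0.5,0,0,0,10],[0,0,0,0,0,0,10],[0,0,0,0,0,0,10]]

```text
time_s: 33.1
eef_pos: [0.6057, -0.0716, 0.0431]
eef_rot: [0.0, 0.99, -0.138, 0.0]
wrist_force: [-0.3, -0.5, -1.2]
opening: 0.272
grasp_force: 59.4
```

Run:
```python
from h import *
force(3); need([.6066,-.0717,.042])
```

```text
t 33.25 N [-1.2 -0.1 -0.1] mean -0.46 Fxy,T [ 0.018 -0.67  -2.213  0.008 -0.026  0.005] tcp [ 0.60567 -0.07163  0.04314] op 0.277
tcp [ 0.6057 -0.0716  0.0431] ax [[0.962, -0.273, 0.0], [-0.273, -0.962, -0.0], [0.0, 0.0, -1.0]] yawY -1.847 q6 1.535 t 33.25 F [ 0.04 -0.79 -1.89] op 0.277 gf 59.438597559928894
shift mm [ 0.92 -0.2   1.14]  tilt-fix rotvec tool [ 0.     -0.0002  0.    ]
```

Emit:
jog_arm:
  series:
    - [[0.9,-0.2,0.3,0,0,0,10],[0,0,0.3,0,0,0,10],[0,0,0.3,0,0,0,10],[0,0,0.3,0,0,0,10],[0,0,0.2,0,0,0,10],[0,0,0.2,0,0,0,10],[0,0,0,0,0,0,10],[0,0,0,0,0,0,10],[0,0,0,0,0,0,10],[0,0,0,0,0,0,10]]

```text
time_s: 34.25
eef_pos: [0.6065, -0.0717, 0.0415]
eef_rot: [-0.0, 0.99, -0.138, -0.0]
wrist_force: [-0.5, 0.4, -0.0]
opening: 0.27
grasp_force: 59.7
```

Run:
```python
from h import *
force(3); need([.6066,-.0717,.042])
```

```text
t 34.4 N [1.9 1.3 1.5] mean 1.58 Fxy,T [-0.835  0.204 -0.174  0.058  0.155  0.009] tcp [ 0.60651 -0.07167  0.0415 ] op 0.272
tcp [ 0.6065 -0.0717  0.0415] ax [[0.962, -0.273, 0.0], [-0.273, -0.962, 0.0], [0.0, -0.0, -1.0]] yawY -1.847 q6 1.535 t 34.4 F [-1.01 -0.37 -0.21] op 0.272 gf 59.67526137828827
shift mm [ 0.06  0.02 -0.47]  tilt-fix rotvec tool [-0. -0.  0.]
```

Emit:
jog_arm:
  series:
    - [[0,0,0,0,0,0,26],[0,0,0,0,0,0,32],[0,0,0,0,0,0,45],[0,0,0,0,0,0,60],[0,0,0,0,0,0,75],[0,0,0,0,0,0,80],[0,0,0,0,0,0,80],[0,0,0,0,0,0,80],[0,0,0,0,0,0,80],[0,0,0,0,0,0,80]]

```text
time_s: 35.4
eef_pos: [0.6065, -0.0717, 0.0415]
eef_rot: [-0.0, 0.99, -0.138, 0.0]
wrist_force: [-0.1, 0.2, -1.1]
opening: 0.936
grasp_force: 0.0
```

Emit:
jog_arm:
  series:
    - [[0,0,-5,0,0,0,80],[0,0,-15,0,0,0,80],[0,0,-30,0,0,0,80],[0,0,-40,0,0,0,80],[0,0,-40,0,0,0,80],[0,0,-30,0,0,0,80],[0,0,-20,0,0,0,80],[0,0,0,0,0,0,80],[0,0,0,0,0,0,80],[0,0,0,0,0,0,80]]

```text
time_s: 36.4
eef_pos: [0.6057, -0.0714, 0.2203]
eef_rot: [-0.0, 0.99, -0.138, -0.001]
wrist_force: [0.5, 0.8, -1.1]
opening: 0.935
grasp_force: 0.0
```

Run:
```python
from h import *
need([.6066,-.0717,.042])
c=ctrl.camera("wrist"); cv2.imwrite("pics/w7.png",c["frame"]); im=c["frame"];P=cloud(c)
m=(sel(im,P,"red",(0,0,640,400))&(abs(P[...,2]-.084)<.005)&(np.hypot(P[...,0]-.607,P[...,1]+.072)<.03)).astype(np.uint8)
cn=max(cv2.findContours(m,0,1)[0],key=cv2.contourArea); print(cv2.minAreaRect((plane(c,cn.reshape(-1,2),.084)[:,:2]*1000).astype(np.float32)),np.nanmedian(P[m>0][:,2]))
```

```text
tcp [ 0.6057 -0.0714  0.2203] ax [[0.962, -0.273, -0.002], [-0.273, -0.962, 0.001], [-0.002, -0.0, -1.0]] yawY -1.847 q6 1.535 t 36.4 F [ 0.48  0.8  -1.07] op 0.935 gf 0.0
shift mm [1.3100e+00 8.0000e-02 1.7827e+02]  tilt-fix rotvec tool [-0.0001  0.0021  0.    ]
((606.6565551757812, -72.19971466064453), (22.942567825317383, 23.411270141601562), 74.14649963378906) 0.08391662122717491
```

View pics/w7.png

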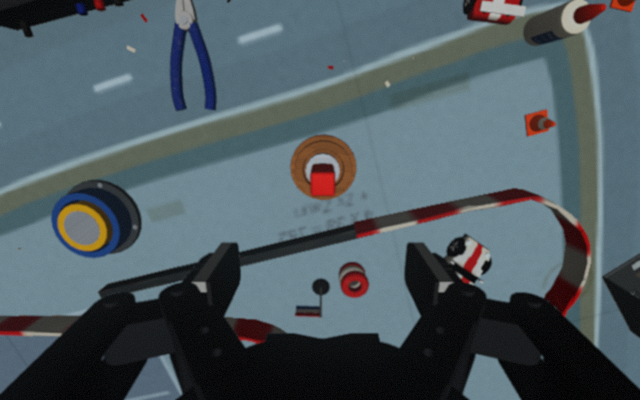

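The stamp stands upright in the holder at (322,170), with its top at 84 mm as expected. The press plate is level at (82,228), and the bystanders in view look undisturbed.

```bash
python3 -c "
from bench import ctrl
print(ctrl.hand_in())"
```

```text
the job is handed in; nothing more can be done
None
```

The wheel was pressed level at a measured 18 to 19 N for about 2 s, with no reading above 19 N. The stamp stands upright in its holder again, and the job was handed in at about 36 s; no verdict was shown.

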